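# Set and lock a shaker's stroke lever

## Task

The shaker's platform is off so that its stroke can be set: lift the lever out of neutral, swing it to the notch that has the pointed stud beside it and let it drop fully home there (the toothed quadrant has slipped a little on its slots, so the stud stands only roughly beside its notch: feel for the nearest one). Then turn the lock collar on the lever's pivot clockwise as far as its stop, so that its lug lies over the lever arm. Do not disturb the tools, the tube rack and the jar on the bench.

Things in the scene. Friction and masses are not known exactly. Their poses are not given: they have to be found in the camera images.
- shaker: low blue instrument case with a flat aluminium deck, 290 x 380 mm, deck 100 mm above the bench, fixed; origin under its centre, x runs from its control panel (robot side) to its back, z up
- pivot (a point): point on the deck at the lever's vertical pivot axis, 90 mm behind the case's centre. A toothed dark steel quadrant 10 mm high stands on the deck 94 to 116 mm from the axis, with gaps down to the deck: a wide neutral bay (-0.31 to 0.31 rad of joint turret) and four notches 13 mm wide at -0.96, -0.56, 0.56, 0.96, all shifted together by an unknown up to 0.11 either way
- turret (a joint): swing of the lever about the vertical pivot axis, rad; 0 when the arm points to the shaker's -x, counter-clockwise positive, -1.3 to 1.3
- lever (a joint): lift of the lever arm about a level axis through the pivot 26 mm above the deck, rad; 0 when fully down (in a notch or in the bay), about 0.09 when its tooth rests on the quadrant, at most 0.22. A spring pulls it down (about 6 N at the knob). Under the arm, 105 mm from the pivot, is the tooth, 10 mm wide with a round foot, which drops into the notches
- lever_knob (a point): middle of the lever's upright black grip: a cylinder 28 mm in diameter and 60 mm tall that stands on the steel arm 140 mm from the pivot; when the lever is down the grip spans 32 to 92 mm above the deck, this point 62 mm; arm 22 mm wide and 12 mm thick, its top 32 mm above the deck; z along the grip, -x along the arm outwards
- lever_aim (a point): point in the air straight ahead of the lever arm, 195 mm from the pivot and 26 mm above the deck when the lever is down (the arm itself ends at 160 mm)
- stud: the mark: a pointed conical steel stud, 26 mm in diameter and 45 mm tall, fixed on the deck about 195 mm from the pivot, outside one of the four notches (the one nearest in angle, up to 0.14 rad off); origin at its foot. Flat round caps of the same diameter, 6 mm tall, stand outside the other three notches
- collar (a joint): turn of the captive lock collar on the lever's pivot, relative to the swinging lever, rad; grows clockwise from above; starts at 0 to 0.35; at 1.4 it meets its stop with the lug exactly over the lever arm (locked, the arm cannot rise). It is stiff to turn (0.22 N m) and the lug strikes the side of the arm if the lever is not down
- collar_grip (a point): centre of the lock collar, on the pivot axis 51 mm above the deck; the collar is a dark steel ring 52 mm in diameter and 22 mm high (40 to 62 mm above the deck)
- collar_lug (a point): outer end of the collar's only lug, 78 mm from the axis, 51 mm above the deck; the lug is 14 mm wide, its underside 33 mm and its top 62 mm above the deck
- screwdriver: green screwdriver 190 mm long lying on the bench; leave alone
- brush: white brush 170 mm long lying on the bench; leave alone
- tube_rack: blue rack of glass tubes, 110 x 240 x 105 mm, standing on the bench; leave alone
- jar: white jar with a red cap, 70 mm in diameter and 90 mm tall, standing on the bench; leave alone

How it is judged:
By the outcome, as a careful person would: the job done as asked, in the order asked, and still so for the second after the job is handed in, with the robot touching nothing.
It also fails if it takes over 61 s, if anything falls off the work surface, if the arm or the gripper's body presses on something with over 40 N, if the wrist force passes 120 N, or if a joint passes its speed limit or range.

## Robot

A 6-joint arm with a two-finger parallel gripper is mounted at the origin on the work surface. World frame = base frame: x ahead of the robot, y to its left, z up, the work surface at z = 0. Lengths are in mm, angles in rad, forces in N, time in s.
With the tool pointing down it reaches from about 375 to 750 mm from the base axis. Payload 9 kg.
Tool frame: the origin (TCP) lies midway between the tips of the shut fingers; the grasp point (between the pads) lies 19 mm behind it; z points along the fingers, y is the line along which they close (so a half turn about z gives the same grasp; the last joint's range is limited). The gripper opens to 85 mm and grips with 20 to 120 N. Pads are 22 mm wide; open, the fingers measure 114 mm over their backs; the gripper's body (76 mm by 85 mm) begins 54 mm behind the grasp point. The pads swing forward as they close: fully open they stand 13 mm farther back than shut.
Start: joints at [0.955, 0.104, 0.097, 1.564, 0, 1.353], TCP at [232.444, 553.182, 201.531] pointing down, gripper open.
Joint ranges: [-2.99, 2.99], [-0.84, 1.86], [-1.1, 1.16], [-1.84, 2.11], [-1.51, 1.56], [-3.14, 3.14]. Speed limits (rad/s): [2.22, 2.22, 2.57, 3.14, 3.14, 3.14].

## Interface

Orientations are given as a unit quaternion [w, x, y, z].
In Python, from bench import robot, get_image, nets gives the robot as it stands.
- The arm moves only by the tool step_arm, never from a script. Its argument "series" is a list of rows, each a list of 3 entries, a list of its own where there are three numbers: the shift along the tool's x, y, z normalised to -1 to 1, where 1 is 0.2 m, then the turn, a rotation vector about the tool's x, y, z normalised to -1 to 1, where 1 is pi/2 rad, then the opening, from 0 (shut) to 1 (fully open). In form: [[[dx, dy, dz], [ax, ay, az], claw], ...]. A call has 1 to 10 rows; each row is the pose to reach, as a shift and turn from the pose commanded when the call began, along the tool's axes at that moment; what a row does not reach only later rows make up. A row lasts 1/10 s, in which the tool goes at most 50 mm and 8.59 degrees, less where a joint would pass 70% of its speed; a pose out of reach is approached as far as the arm can. A call with a number of a shift or a turn outside -1 to 1 is refused whole. A call with a gripper value outside its range is refused whole. The fingers move at their own pace and stop on an object; the grip force is fixed at half the most. Time passes only in rows, so rows that repeat a pose let the fingers close. It gives the time, the measured TCP pose, the force, the opening and the grip force at its end, in the units of the state.
- robot.observe(): the state, without advancing time (a new reading comes with each control period).
- get_image(name): name is "scene" or "top" or "wrist"; returns a dict with "image" (480x640x3 uint8, blue, green, red), "fx", "fy", "cx", "cy" (pixels), "origin" and "attitude" of the camera in the world. Camera axes: x right, y up, looking along -z (the intrinsics and any distortion apply to the point x, -y, -z); pixel columns grow to the right and rows downward; lengths in mm; the calibration is good to about 2 mm. The wrist camera is an equidistant fisheye: a pixel r from the principal point sees the ray r / f radians off the axis. A picture is of the moment at which its call begins. There is no depth.
- robot.finish_job(): hands the job in; it is judged then, once.
Trained networks look in the newest picture that a camera, given by its name, has taken for a name from the list of things; names that differ only in an ending like _2 or _b are one class to them, and where a whole thing is asked for, a point or a joint stands for the part that bears it (a point fixed in the world has none). Each returns a list of dicts, best first, with "conf" (0 to 1); they miss things now and then, are a little off and sometimes report something else, mostly with a low value. They report only what shows in the picture. A call takes as long as a camera call.
- nets.find_in(target, camera): "extent" ([left, top, right, bottom] in pixels, round what is visible of it).
The state is a dict: "t": time; "joints": joint angles; "dq": joint speeds; "effort": joint torques, N m; "eef_pos": TCP position; "tcp_rot": TCP orientation; "contact_force": force on the tool from outside, world axes, zero at the start; "wrist_torque": the same for the moment, N m; "finger_gap": finger opening in mm; "gripper_force": force on a finger pad.
Only numpy, scipy, OpenCV 4.12 (cv2) and the standard library are available. Lean on these libraries where they do the work, as an engineer would, in place of code of your own. Each camera call takes 0.05 s, during which the arm holds its last target. There are 200 camera calls.

## Working session

There is one attempt and no reset: what is moved stays moved. The work goes in short steps, Python scripts to look and compute and a tool call to move; the robot and the scene stay as the last step left them, time stands still between calls to the robot, and variables do not carry over. Pictures are saved under pics/ and viewed, at most 10 in all, crops included, and the job is handed in when it is done.

Besides the shell and the picture viewer there is one more tool, called after "Call:" by a JSON object that holds its "fn" and its "kwargs". step_arm: Moves the arm, as the interface text tells. Its arguments: {"type":"object","properties":{"series":{"type":"array"}},"required":["series"]}

```bash
mkdir -p pics; ls
python3 - <<'E'
from bench import robot,get_image,nets
import cv2,numpy as np
s=robot.observe();print(s)
for c in("scene","top"):
    d=get_image(c);cv2.imwrite(f"pics/{c}0.png",d["image"])
    print(c,{k:(np.round(v,4).tolist() if not np.isscalar(v) else v) for k,v in d.items() if k!="image"})
    for n in("shaker","stud","lever_knob","collar_lug","collar_grip"):
        print(n,[(np.round(r["extent"]).tolist(),round(r["conf"],2)) for r in nets.find_in(n,c)[:3]])
E
```

```text
pics
{'t': 0.0, 'joints': array([ 9.55282151e-01,  1.04686205e-01,  9.64216094e-02,  1.56389454e+00,
       -2.82945125e-05,  1.35311581e+00]), 'dq': array([-5.02751856e-04,  5.96127759e-04,  4.40923690e-04, -4.92972582e-04,
        5.27832113e-04,  7.74807739e-05]), 'effort': array([ 1.75311947e-03, -5.56932306e+01,  5.03646362e+01,  1.71679538e-02,
       -3.60130953e-04, -1.20936750e-05]), 'eef_pos': array([232.21208074, 552.81998442, 200.70379226]), 'tcp_rot': array([-2.62793942e-04,  1.97607578e-01,  9.80280970e-01, -6.28849585e-04]), 'contact_force': array([0.43384967, 0.7553463 , 0.10493863]), 'wrist_torque': array([-0.00634314, -0.00238005, -0.01727559]), 'gripper_force': 0.0, 'finger_gap': 85.68559521700887}
scene {'fx': 526.7809583402873, 'fy': 526.7809583402873, 'cx': 312.1218461280296, 'cy': 235.84902427460784, 'origin': [1416.8761, 260.2118, 803.0646], 'attitude': [0.5387, 0.2689, 0.352, 0.7167]}
shaker [([190.0, 186.0, 401.0, 335.0], 0.74)]
stud [([353.0, 212.0, 364.0, 235.0], 0.44)]
lever_knob [([284.0, 187.0, 301.0, 233.0], 0.63)]
collar_lug [([248.0, 220.0, 290.0, 250.0], 0.83), ([192.0, 184.0, 402.0, 336.0], 0.43)]
collar_grip [([245.0, 215.0, 292.0, 247.0], 0.92)]
top {'fx': 531.7792889216771, 'fy': 531.7792889216771, 'cx': 326.96900512054225, 'cy': 241.52217237577884, 'origin': [373.9729, 43.1215, 1323.3927], 'attitude': [-0.6955, -0.0525, 0.0503, 0.7148]}
shaker [([263.0, 178.0, 445.0, 324.0], 0.71)]
stud [([301.0, 267.0, 312.0, 273.0], 0.59), ([96.0, 193.0, 209.0, 256.0], 0.34), ([358.0, 219.0, 372.0, 276.0], 0.16)]
lever_knob []
collar_lug []
collar_grip []
```

Run:
```python
import cv2,numpy as np
a=cv2.imread("pics/scene0.png")[170:350,170:430];b=cv2.imread("pics/top0.png")[160:340,240:460]
cv2.imwrite("pics/a.png",cv2.resize(a,None,fx=3,fy=3,interpolation=2))
cv2.imwrite("pics/b.png",cv2.resize(b,None,fx=3,fy=3,interpolation=2))
```

```text
(no output)
```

View pics/a.png

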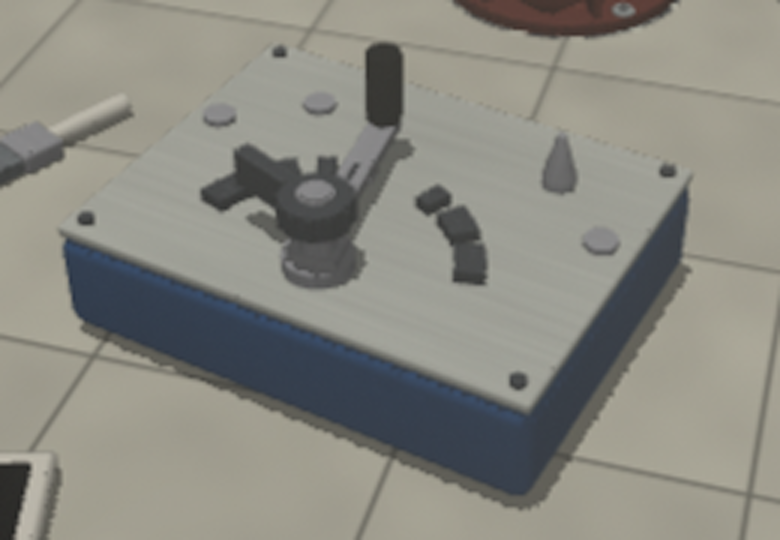

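View pics/b.png

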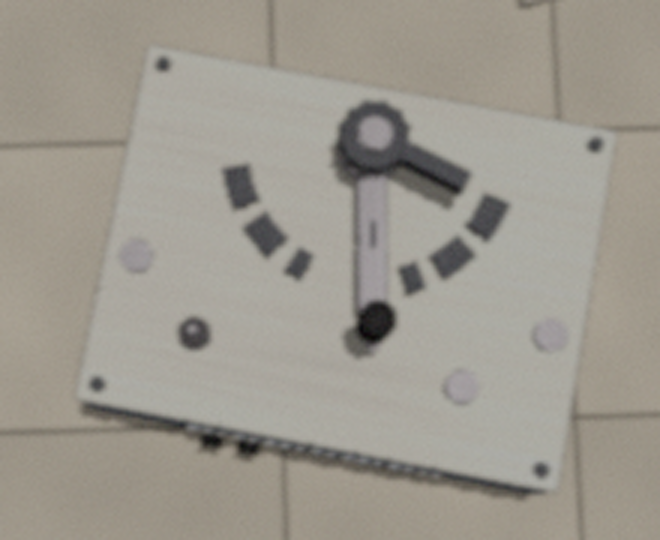

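View pics/top0.png

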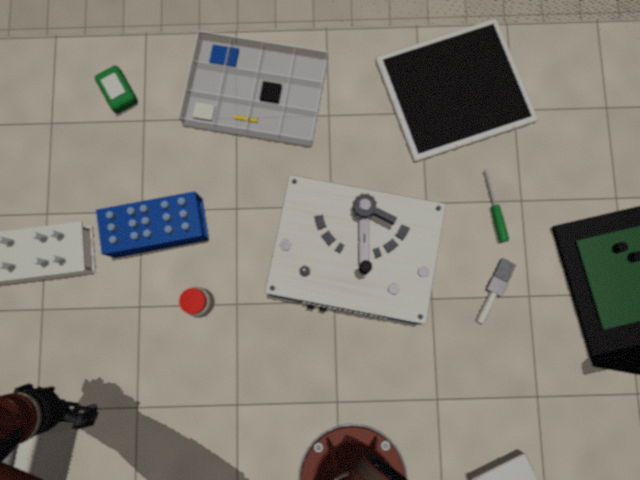

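The scene shows the stud on the left (top-view pixel about 304,271), outside the inner left notch. The lug points right (about 393,221) and the knob is at about 365,267. Next I compute the poses.

```bash
cat > h.py <<'E'
import numpy as np
from scipy.spatial.transform import Rotation as R
def rot(q): return R.from_quat([q[1],q[2],q[3],q[0]])
def unproj(d,uv,z):
    uv=np.atleast_2d(uv).astype(float)
    r=np.c_[(uv[:,0]-d["cx"])/d["fx"],-(uv[:,1]-d["cy"])/d["fy"],-np.ones(len(uv))]
    r=rot(d["attitude"]).apply(r);o=np.array(d["origin"])
    return o+r*((z-o[2])/r[:,2])[:,None]
def proj(d,p):
    c=rot(d["attitude"]).inv().apply(np.atleast_2d(p)-np.array(d["origin"]))
    return np.c_[d["cx"]+d["fx"]*c[:,0]/-c[:,2],d["cy"]-d["fy"]*c[:,1]/-c[:,2]]
E
python3 - <<'E'
from h import *
from bench import get_image
d=get_image("top")
b=lambda L:np.array(L)/3+[240,160]-1/3
ds=get_image("scene"); a=lambda L:np.array(L)/3+[170,170]-1/3
S=unproj(d,b([(163,64),(595,145),(97,384),(541,469)]),102)
S2=unproj(ds,a([(518,380),(86,218),(668,170),(280,51)]),102)
print(S.round(1).tolist(),"\n",S2.round(1).tolist())
for s in (S,S2):
    c=s.mean(0)
    v=(s[0]+s[1]-s[2]-s[3])[:2];w=(s[0]+s[2]-s[1]-s[3])[:2]
    print(c.round(1),np.arctan2(v[1],v[0]),np.arctan2(-w[0],w[1]))
c=S.mean(0);yaw=np.arctan2(v[1],v[0]);
v=(S[0]+S[1]-S[2]-S[3])[:2];yaw=np.arctan2(v[1],v[0])
ex=np.array([np.cos(yaw),np.sin(yaw)])
piv=c[:2]+90*ex;print("piv",piv,"collar top",unproj(d,b([(374,131)]),166),unproj(ds,a([(318,190)]),166))
def pol(p):
    q=p[:,:2]-piv;return [(round(float(np.hypot(*k)),1),round(float((np.arctan2(k[1],k[0])-yaw-np.pi+9.4248)%6.2832-3.1416),3)) for k in q]
print("knob",pol(unproj(d,b([(376,320)]),192)))
print("stud",pol(unproj(d,b([(193,333)]),115)), pol(unproj(ds,a([(559,183)]),102)))
print("caps",pol(unproj(d,b([(137,255),(461,387),(550,334)]),106)))
print("notch",pol(unproj(d,b([(251,213),(284,252),(427,269),(469,236)]),110)))
print("lug",pol(unproj(d,b([(465,184)]),162)))
E
```

```text
[[699.7, 118.5, 102.0], [625.2, -217.4, 102.0], [449.7, 173.5, 102.0], [376.2, -162.2, 102.0]] 
 [[700.7, 119.7, 102.0], [625.9, -216.2, 102.0], [449.9, 175.5, 102.0], [375.3, -160.6, 102.0]]
[537.7 -21.9 102. ] -0.2172978551046302 -0.21686816559796224
[538.  -20.4 102. ] -0.21855116356090493 -0.21869658553507434
piv [625.57265655 -41.31143641] collar top [[627.16290287 -40.85118675 166.        ]] [[626.79740143 -37.69585014 166.        ]]
knob [(141.6, 0.175)]
stud [(198.0, -0.568)] [(197.0, -0.587)]
caps [(198.2, -0.95), (196.2, 0.542), (198.2, 0.949)]
notch [(105.2, -0.879), (105.0, -0.5), (103.4, 0.616), (101.9, 1.023)]
lug [(76.5, 1.247)]
```

Call:
{"fn": "step_arm", "kwargs": {"series": [[[0,0,-0.3],[0,0,0],1],[[0,0,-0.3],[0,0,0],1],[[-0.77,-0.74,-0.3],[0,0,0],1],[[-0.77,-0.74,-0.3],[0,0,0],1],[[-0.77,-0.74,-0.3],[0,0,0],1],[[-0.77,-0.74,-0.3],[0,0,0],1],[[-0.77,-0.74,-0.3],[0,0,0],1],[[-0.77,-0.74,-0.3],[0,0,0],1]]}}

```text
t: 1.5
eef_pos: [318.1, 355.9, 262.2]
tcp_rot: [0.001, 0.199, 0.98, 0.001]
contact_force: [-0.5, -0.0, -0.4]
finger_gap: 85.5
gripper_force: 0.0
```

Call:
{"fn": "step_arm", "kwargs": {"series": [[[-0.77,-0.74,0],[0,0,0],1],[[-0.77,-0.74,0],[0,0,0],1],[[-0.77,-0.74,0],[0,0,0],1],[[-0.77,-0.74,0],[0,0,0],1],[[-0.77,-0.74,0],[0,0,0],1],[[-0.77,-0.74,0],[0,0,0],1]]}}

```text
t: 2.1
eef_pos: [402.7, 160.3, 261.6]
tcp_rot: [0.0, 0.199, 0.98, 0.0]
contact_force: [0.2, 0.3, -0.3]
finger_gap: 85.4
gripper_force: 0.0
```

Call:
{"fn": "step_arm", "kwargs": {"series": [[[-0.77,-0.74,0],[0,0,-0.226],1],[[-0.77,-0.74,0],[0,0,-0.226],1],[[-0.77,-0.74,0],[0,0,-0.226],1],[[-0.77,-0.74,0],[0,0,-0.226],1],[[-0.77,-0.74,0],[0,0,-0.226],1],[[-0.77,-0.74,0],[0,0,-0.226],1],[[-0.77,-0.74,0],[0,0,-0.226],1]]}}

```text
t: 2.8
eef_pos: [486.7, -33.7, 261.4]
tcp_rot: [-0.0, 0.021, 1.0, 0.0]
contact_force: [-0.9, 0.5, 0.5]
finger_gap: 85.4
gripper_force: 0.0
```

```bash
cat >> h.py <<'E'
def plan(s,T):
    """rows for world targets (x,y,z,xyaw,claw) from pose s, tool pointing down"""
    R0=rot(s["tcp_rot"]);p0=np.array(s["eef_pos"])
    for x,y,z,w,c in T:
        Rt=R.from_matrix(np.array([[np.cos(w),np.sin(w),0],[np.sin(w),-np.cos(w),0],[0,0,-1]]).T)
        d=R0.inv().apply(np.array([x,y,z])-p0)/200; r=(R0.inv()*Rt).as_rotvec()/(np.pi/2)
        print([np.round(d,3).tolist(),np.round(r,3).tolist(),c])
PIV=np.array([626.,-40.5]);YAW=-.2175
def pol(r,t): a=YAW+np.pi+t; return PIV+r*np.array([np.cos(a),np.sin(a)])
E
python3 - <<'E'
from h import *
from bench import get_image,robot
import cv2
d=get_image("wrist");cv2.imwrite("pics/w1.png",d["image"]);print(d["fx"],d["cx"],d["cy"],d["origin"],d["attitude"])
s=robot.observe()
k=pol(140,.175);plan(s,[(k[0],k[1],152,3.099,1)])
E
```

```text
371.64829954431775 318.08626698950405 244.16041272713258 [419.18630907 -31.49730928 434.0977657 ] [ 0.71531013 -0.09667552 -0.09358697  0.6857308 ]
[[0.001, -0.007, 0.548], [0.0, -0.0, 0.001], 1]
```

View pics/w1.png

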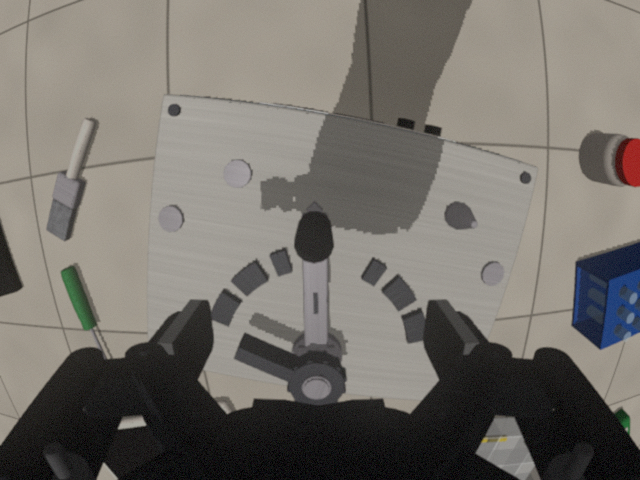

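The wrist view shows the knob (314,235) centred between the open fingers, with the notch gap by the stud near (386,281).

Call:
{"fn": "step_arm", "kwargs": {"series": [[[0,-0.005,0.25],[0,0,0],1],[[0,-0.005,0.45],[0,0,0],1],[[0,-0.005,0.548],[0,0,0],1],[[0,-0.005,0.548],[0,0,0],1],[[0,-0.005,0.548],[0,0,0],0],[[0,-0.005,0.548],[0,0,0],0],[[0,-0.005,0.548],[0,0,0],0],[[0,-0.005,0.548],[0,0,0],0],[[0,-0.005,0.548],[0,0,0],0],[[0,-0.005,0.548],[0,0,0],0]]}}

```text
t: 3.85
eef_pos: [486.8, -36.3, 153.1]
tcp_rot: [0.001, 0.022, 1.0, -0.0]
contact_force: [-2.0, 0.8, 5.8]
finger_gap: 24.9
gripper_force: 58.6
```

Run:
```python
from h import *
from bench import robot
s=robot.observe();print(s["eef_pos"],s["finger_gap"],s["gripper_force"],s["contact_force"])
# fisheye notch check from pics/w1
f,cx,cy=371.65,318.09,244.16;o=np.array([419.186,-31.497,434.098]);A=rot([.71531013,-.09667552,-.09358697,.6857308])
def fe(uv,z):
    u=(np.array(uv)-[cx,cy]);r=np.hypot(*u);t=r/f
    v=A.apply([np.sin(t)*u[0]/r,-np.sin(t)*u[1]/r,-np.cos(t)]);p=o+v*(z-o[2])/v[2]
    k=p[:2]-PIV;return np.round([*p[:2],np.hypot(*k),(np.arctan2(k[1],k[0])-YAW-np.pi+9.4248)%6.2832-3.1416],3)
for n,uv,z in [("inner",(386,282),110),("outer",(406,309),110),("stud",(457,215),103),("collar",(317,386),165),("R in",(266,267),110),("screw",(174,110),102),("screw",(526,177),102)]:print(n,fe(uv,z))
```

```text
[486.79654777 -36.32452792 153.08215646] 24.943432548837325 58.56131851673126 [-1.9715208   0.7952248   5.83567371]
inner [ 5.48606e+02  2.77470e+01  1.03187e+02 -5.05000e-01]
outer [578.381  48.534 100.968  -0.862]
stud [487.585  98.261 195.993  -0.569]
collar [ 6.24216e+02 -4.07410e+01  1.80000e+00  3.52000e-01]
R in [528.711 -84.047 106.591   0.638]
screw [ 377.076 -162.331  277.139    0.673]
screw [450.469 174.787 277.777  -0.669]
```

```bash
cat >> h.py <<'E'
def ang(p): k=np.array(p)[:2]-PIV; return (np.arctan2(k[1],k[0])-YAW-np.pi+3*np.pi)%(2*np.pi)-np.pi
def levrows(s,L,phi0=0.,claw=0):
    """rigid motion with the lever from pose s: L = list of (turret, lift)"""
    R0=rot(s["tcp_rot"]);p0=np.array(s["eef_pos"]);t0=ang(p0);H=np.array([*PIV,126.])
    u=np.array([*(pol(1,t0)-PIV),0]);a=np.cross(u,[0,0,1])
    for t,f in L:
        Q=R.from_rotvec([0,0,t-t0])*R.from_rotvec(a*(f-phi0))
        d=R0.inv().apply(H+Q.apply(p0-H)-p0)/200;r=(R0.inv()*Q*R0).as_rotvec()/(np.pi/2)
        print(t,f,[np.round(d,3).tolist(),np.round(r,3).tolist(),claw])
E
python3 - <<'E'
from h import *
from bench import robot
s=robot.observe();print(ang(s["eef_pos"]))
levrows(s,[(.187,.08),(.187,.15)]+[(t,.15) for t in(.08,-.04,-.16,-.28,-.4,-.49,-.49)])
E
```

```text
0.18751352746429006
0.187 0.08 [[-0.013, 0.001, -0.055], [0.001, 0.051, 0.0], 0]
0.187 0.15 [[-0.028, 0.001, -0.102], [0.001, 0.095, 0.0], 0]
0.08 0.15 [[-0.031, 0.072, -0.103], [-0.004, 0.095, 0.068], 0]
-0.04 0.15 [[-0.043, 0.151, -0.103], [-0.009, 0.095, 0.145], 0]
-0.16 0.15 [[-0.065, 0.228, -0.102], [-0.015, 0.095, 0.221], 0]
-0.28 0.15 [[-0.096, 0.302, -0.102], [-0.021, 0.094, 0.297], 0]
-0.4 0.15 [[-0.135, 0.372, -0.102], [-0.026, 0.093, 0.373], 0]
-0.49 0.15 [[-0.17, 0.421, -0.102], [-0.031, 0.092, 0.431], 0]
-0.49 0.15 [[-0.17, 0.421, -0.102], [-0.031, 0.092, 0.431], 0]
```

Call:
{"fn": "step_arm", "kwargs": {"series": [[[-0.013,0,-0.055],[0,0.051,0],0],[[-0.028,0,-0.102],[0,0.095,0],0],[[-0.028,0,-0.102],[0,0.095,0],0],[[-0.031,0.072,-0.103],[-0.004,0.095,0.068],0],[[-0.043,0.151,-0.103],[-0.009,0.095,0.145],0],[[-0.065,0.228,-0.102],[-0.015,0.095,0.221],0],[[-0.096,0.302,-0.102],[-0.021,0.094,0.297],0],[[-0.135,0.372,-0.102],[-0.026,0.093,0.373],0],[[-0.17,0.421,-0.102],[-0.031,0.092,0.431],0],[[-0.17,0.421,-0.102],[-0.031,0.092,0.431],0]]}}

```text
t: 4.85
eef_pos: [523.6, 47.4, 171.2]
tcp_rot: [-0.071, 0.352, 0.933, 0.026]
contact_force: [-0.4, 1.8, -8.4]
finger_gap: 24.6
gripper_force: 60.6
```

Run:
```python
from h import *
from bench import robot,get_image
import cv2
d=get_image("top");cv2.imwrite("pics/t2.png",cv2.resize(d["image"][160:340,240:460],None,fx=3,fy=3))
s=robot.observe();print(ang(s["eef_pos"]),s["eef_pos"],s["contact_force"],s["finger_gap"])
levrows(s,[(-.5,f) for f in(.09,.05,0)],.15)
```

```text
-0.487643135442287 [523.32661422  46.88723273 171.38012197] [-1.37218325  1.74497382 -8.73840754] 24.61801022134947
-0.5 0.09 [[0.006, 0.008, 0.042], [-0.001, -0.038, 0.008], 0]
-0.5 0.05 [[0.009, 0.008, 0.071], [-0.002, -0.064, 0.008], 0]
-0.5 0 [[0.011, 0.009, 0.106], [-0.002, -0.095, 0.008], 0]
```

View pics/t2.png

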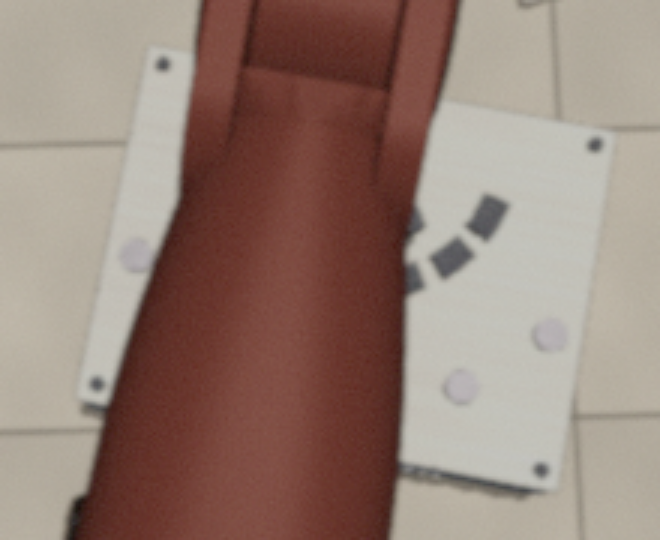

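The arm hides the lever in this view, but the force (-8.7 N in z) shows it is held up. Next I lower it and feel for the notch.

Call:
{"fn": "step_arm", "kwargs": {"series": [[[0.006,0.008,0.042],[0,-0.038,0.008],0],[[0.009,0.008,0.071],[0,-0.064,0.008],0],[[0.009,0.008,0.071],[0,-0.064,0.008],0],[[0.009,0.008,0.071],[0,-0.064,0.008],0]]}}

```text
t: 5.3
eef_pos: [521.7, 50.0, 158.7]
tcp_rot: [-0.024, 0.358, 0.933, 0.007]
contact_force: [0.3, 1.2, -6.9]
finger_gap: 24.6
gripper_force: 60.8
```

Call:
{"fn": "step_arm", "kwargs": {"series": [[[0.001,0,0.02],[0,-0.02,0],0],[[0.002,0,0.038],[0,-0.035,0],0],[[0.002,0,0.042],[0,-0.035,0],0],[[0.002,0,0.042],[0,-0.035,0],0],[[0.002,0,0.042],[0,-0.035,0],0]]}}

```text
t: 5.8
eef_pos: [521.7, 51.0, 152.9]
tcp_rot: [0.002, 0.358, 0.934, -0.002]
contact_force: [-6.8, 4.3, 9.7]
finger_gap: 24.8
gripper_force: 62.6
```

Call:
{"fn": "step_arm", "kwargs": {"series": [[[0,0,-0.01],[0,0,0],1],[[0,0,-0.01],[0,0,0],1],[[0,0,-0.01],[0,0,0],1],[[0,0,-0.01],[0,0,0],1],[[0,0,-0.01],[0,0,0],1],[[0,0,-0.2],[0,0,0],1],[[0,0,-0.4],[0,0,0],1],[[0,0,-0.6],[0,0,0],1],[[0,0,-0.6],[0,0,0],1]]}}

```text
t: 6.7
eef_pos: [523.0, 51.3, 276.0]
tcp_rot: [0.006, 0.358, 0.934, -0.002]
contact_force: [1.3, 0.4, -0.5]
finger_gap: 85.5
gripper_force: 0.0
```

Run:
```python
from h import *
from bench import get_image,robot
import cv2
d=get_image("wrist");cv2.imwrite("pics/w3.png",d["image"]);print(d["origin"],d["attitude"])
ds=get_image("scene");cv2.imwrite("pics/s3.png",cv2.resize(ds["image"][170:350,170:430],None,fx=3,fy=3,interpolation=2))
s=robot.observe();print(s["eef_pos"],s["contact_force"],s["finger_gap"])
w=YAW+np.pi-.5
for lug in (.56,): plan(s,[(*PIV,262,YAW+np.pi+lug,1)])
```

```text
[471.01662029  97.38328172 447.78009636] [ 0.90452577 -0.12830462 -0.05795653  0.40250727]
[521.69743055  51.51862581 270.9155515 ] [-0.21534738 -0.26130301 -0.31113441] 85.40648572018993
[[-0.695, 0.007, 0.05], [-0.004, 0.003, -0.685], 1]
```

View pics/w3.png

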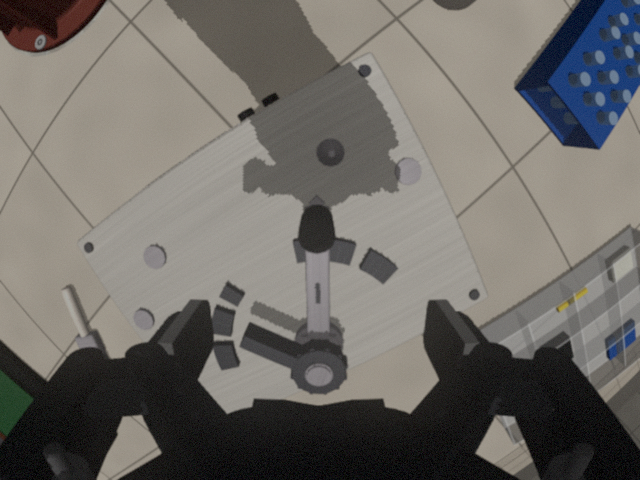

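View pics/s3.png

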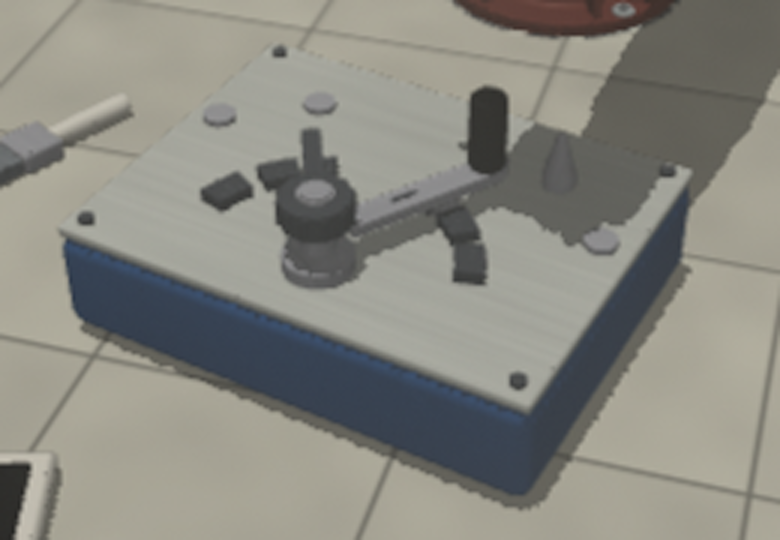

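The lever sits down in the inner notch beside the stud, and the lug is swung clear at about 0.56 rad. Next is the collar.

Call:
{"fn": "step_arm", "kwargs": {"series": [[[-0.2,0,0.05],[0,0,-0.085],1],[[-0.4,0.005,0.05],[0,0,-0.17],1],[[-0.6,0.007,0.05],[0,0,-0.26],1],[[-0.695,0.007,0.05],[0,0,-0.35],1],[[-0.695,0.007,0.05],[0,0,-0.44],1],[[-0.695,0.007,0.05],[0,0,-0.53],1],[[-0.695,0.007,0.05],[0,0,-0.62],1],[[-0.695,0.007,0.05],[0,0,-0.685],1],[[-0.695,0.007,0.05],[0,0,-0.685],1],[[-0.695,0.007,0.05],[0,0,-0.685],1]]}}

```text
t: 7.8
eef_pos: [624.9, -40.3, 259.7]
tcp_rot: [-0.0, -0.169, 0.986, -0.003]
contact_force: [-0.3, -0.2, -0.0]
finger_gap: 85.0
gripper_force: 0.0
```

Run:
```python
from h import *
from bench import get_image,robot
import cv2
d=get_image("wrist");cv2.imwrite("pics/w4.png",d["image"])
s=robot.observe();print(s["eef_pos"],s["tcp_rot"])
plan(s,[(*PIV,132,YAW+np.pi+.56,1)])
```

```text
[624.98288009 -40.39563862 260.04926492] [-6.42069209e-05 -1.69020862e-01  9.85607724e-01 -3.05912767e-03]
[[-0.005, 0.002, 0.64], [-0.004, -0.001, -0.002], 1]
```

View pics/w4.png

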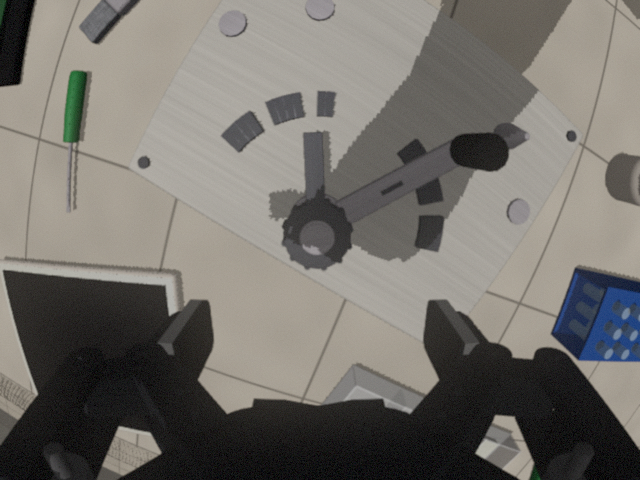

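The collar (317,235) is centred between the fingers and the lug points straight along tool x. Now I descend and grip.

Call:
{"fn": "step_arm", "kwargs": {"series": [[[-0.005,0,0.22],[0,0,0],1],[[-0.005,0,0.44],[0,0,0],1],[[-0.005,0,0.58],[0,0,0],1],[[-0.005,0,0.64],[0,0,0],1],[[-0.005,0,0.64],[0,0,0],1],[[-0.005,0,0.64],[0,0,0],0],[[-0.005,0,0.64],[0,0,0],0],[[-0.005,0,0.64],[0,0,0],0],[[-0.005,0,0.64],[0,0,0],0],[[-0.005,0,0.64],[0,0,0],0]]}}

```text
t: 8.85
eef_pos: [627.4, -41.1, 134.6]
tcp_rot: [0.002, -0.17, 0.985, -0.004]
contact_force: [-1.1, 1.2, 3.7]
finger_gap: 12.2
gripper_force: 1.4
```

Run:
```python
from h import *
from bench import get_image,robot
import cv2
d=get_image("wrist")["image"];e=get_image("scene")["image"]
cv2.imwrite("pics/m5.png",np.hstack([cv2.resize(d[120:480,120:520],(400,360)),cv2.resize(e[110:290,200:400],(400,360))]))
s=robot.observe();print(s["eef_pos"],s["finger_gap"],s["gripper_force"],s["contact_force"],s["wrist_torque"])
```

```text
[627.12889489 -40.5580865  134.25278931] 0.11251908965407616 4.400377848796779 [-1.29328322  4.84731799  8.39304288] [0.91215044 0.25920146 0.01831261]
```

View pics/m5.png

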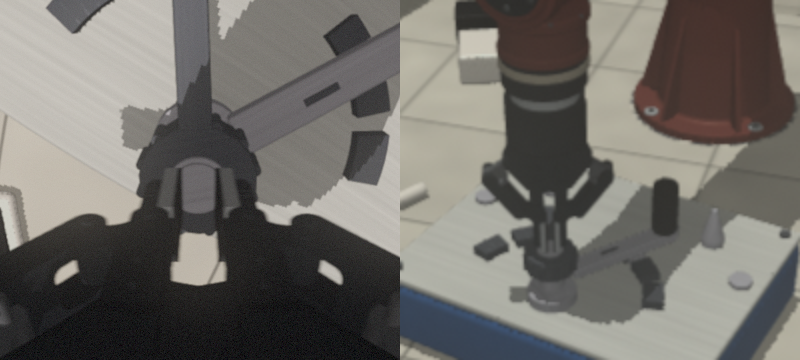

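The fingers closed to 0.1 mm with almost no resistance, so the collar ring was not gripped. The lug is still unmoved. I back out upward and will push the lug instead.

Call:
{"fn": "step_arm", "kwargs": {"series": [[[0,0,0],[0,0,0],0.6],[[0,0,0],[0,0,0],1],[[0,0,0],[0,0,0],1],[[0,0,0],[0,0,0],1],[[0,0,0],[0,0,0],1],[[0,0,0],[0,0,0],1]]}}

```text
t: 9.55
eef_pos: [626.4, -40.9, 132.7]
tcp_rot: [0.0, -0.17, 0.985, -0.003]
contact_force: [-0.2, 0.4, 0.1]
finger_gap: 84.6
gripper_force: 0.0
```

Run:
```python
from h import *
from bench import get_image,robot,nets
import cv2
s=robot.observe();print(s["eef_pos"],s["finger_gap"],s["contact_force"])
# where the TCP shows in the wrist picture
d=get_image("wrist");A=rot(d["attitude"]);o=np.array(d["origin"])
def pf(p):
    c=A.inv().apply(np.array(p,float)-o);r=np.hypot(c[0],c[1]);t=np.arctan2(r,-c[2]);return np.round([d["cx"]+d["fx"]*t*c[0]/r,d["cy"]-d["fx"]*t*c[1]/r])
print("tcp",pf(s["eef_pos"]),"z162",pf([*PIV,162]),"cap166",pf([*PIV,166]),"z182",pf([*PIV,182]))
for n in("collar_grip","collar_lug"):print(n,nets.find_in(n,"wrist")[:2])
```

```text
[626.41800759 -40.85442353 132.74308927] 84.61792838530181 [-0.23880988  0.41805802  0.06888937]
tcp [319. 283.] z162 [320. 307.] cap166 [320. 311.] z182 [319. 330.]
collar_grip [{'extent': [252.9, 117.3, 378.8, 360.6], 'conf': 0.77}]
collar_lug [{'extent': [251.0, 117.6, 379.9, 358.6], 'conf': 0.57}, {'extent': [599.0, 300.9, 636.9, 415.2], 'conf': 0.3}]
```

Call:
{"fn": "step_arm", "kwargs": {"series": [[[0,0,-0.2],[0,0,0],1],[[0,0,-0.4],[0,0,0],1],[[0,0,-0.4],[0,0,0],0],[[0.15,-0.08,-0.4],[0,0,0],0],[[0.31,-0.16,-0.4],[0,0,0],0],[[0.31,-0.16,-0.4],[0,0,0],0],[[0.31,-0.16,-0.4],[0,0,0],0],[[0.31,-0.16,-0.2],[0,0,0],0],[[0.31,-0.16,-0.036],[0,0,0],0],[[0.31,-0.16,-0.036],[0,0,0],0]]}}

```text
t: 10.7
eef_pos: [576.7, -90.1, 135.3]
tcp_rot: [-0.003, -0.171, 0.985, -0.001]
contact_force: [-1.3, 0.2, 0.0]
finger_gap: 0.2
gripper_force: 0.0
```

```bash
cat >> h.py <<'E'
def colrows(s,L,d=22,r=62,z=140):
    """push rows: lug at turret angle t, finger on its ccw side"""
    T=[]
    for t in L:
        w=YAW+np.pi+t;u=np.array([np.cos(w),np.sin(w)]);v=np.array([-u[1],u[0]])
        T.append((*(PIV+r*u+d*v),z,w,0))
    plan(s,T)
E
python3 - <<'E'
from h import *
from bench import robot
s=robot.observe();print(s["eef_pos"],s["finger_gap"],s["contact_force"],s["wrist_torque"])
colrows(s,[.56,.45,.33,.21,.09,-.03,-.15,-.27,-.35,-.4])
E
```

```text
[576.67509447 -90.063747   135.31560908] 0.23434701759082008 [-1.32655604  0.15073168  0.03097777] [-0.00559695 -0.0332769   0.01805621]
[[-0.005, 0.041, -0.024], [-0.001, -0.004, 0.001], 0]
[[0.005, 0.075, -0.024], [-0.001, -0.003, 0.071], 0]
[[0.011, 0.114, -0.024], [-0.001, -0.003, 0.147], 0]
[[0.013, 0.154, -0.024], [-0.002, -0.003, 0.223], 0]
[[0.011, 0.193, -0.024], [-0.002, -0.003, 0.3], 0]
[[0.003, 0.232, -0.024], [-0.002, -0.003, 0.376], 0]
[[-0.009, 0.269, -0.024], [-0.002, -0.003, 0.453], 0]
[[-0.025, 0.305, -0.024], [-0.002, -0.003, 0.529], 0]
[[-0.039, 0.328, -0.024], [-0.003, -0.003, 0.58], 0]
[[-0.048, 0.341, -0.024], [-0.003, -0.003, 0.612], 0]
```

Call:
{"fn": "step_arm", "kwargs": {"series": [[[-0.005,0.02,-0.01],[0,0,0],0],[[-0.005,0.041,-0.01],[0,0,0],0],[[0.005,0.075,-0.01],[0,0,0.071],0],[[0.011,0.114,-0.01],[0,0,0.147],0],[[0.013,0.154,-0.01],[0,0,0.223],0],[[0.011,0.193,-0.01],[0,0,0.3],0]]}}

```text
t: 11.3
eef_pos: [564.9, -55.9, 144.7]
tcp_rot: [0.003, 0.067, 0.998, -0.004]
contact_force: [0.5, -0.6, -0.3]
finger_gap: 0.1
gripper_force: 0.0
```

Run:
```python
from h import *
from bench import robot,get_image,nets
d=get_image("scene")
s=robot.observe();print(s["eef_pos"],s["finger_gap"],s["contact_force"],s["wrist_torque"])
for n in("collar_lug","lever_knob"):print(n,nets.find_in(n,"scene")[:2])
colrows(s,[.09,-.03,-.15,-.27,-.35,-.4,-.45,-.48])
```

```text
[564.64330918 -54.85761725 144.68183397] 0.1572822475845072 [ 0.35683329  1.55523437 -0.14902031] [ 0.06321954 -0.00116259  0.01812793]
collar_lug [{'extent': [262.9, 210.9, 289.9, 250.2], 'conf': 0.89}]
lever_knob [{'extent': [288.2, 203.1, 338.6, 249.4], 'conf': 0.85}, {'extent': [190.6, 187.5, 402.3, 334.9], 'conf': 0.54}]
[[0.015, 0.0, 0.023], [-0.004, 0.004, -0.008], 0]
[[0.026, 0.038, 0.023], [-0.004, 0.004, 0.069], 0]
[[0.033, 0.077, 0.023], [-0.003, 0.004, 0.145], 0]
[[0.035, 0.116, 0.022], [-0.003, 0.005, 0.221], 0]
[[0.034, 0.142, 0.022], [-0.003, 0.005, 0.272], 0]
[[0.032, 0.159, 0.022], [-0.003, 0.005, 0.304], 0]
[[0.03, 0.175, 0.022], [-0.003, 0.005, 0.336], 0]
[[0.028, 0.185, 0.022], [-0.003, 0.005, 0.355], 0]
```

Call:
{"fn": "step_arm", "kwargs": {"series": [[[0.026,0.038,0.022],[0,0,0.069],0],[[0.033,0.077,0.022],[0,0,0.145],0],[[0.035,0.116,0.022],[0,0,0.221],0],[[0.034,0.142,0.022],[0,0,0.272],0],[[0.032,0.159,0.022],[0,0,0.304],0],[[0.032,0.159,0.022],[0,0,0.304],0]]}}

```text
t: 12.05
eef_pos: [562.3, -23.9, 138.5]
tcp_rot: [0.003, 0.297, 0.955, -0.003]
contact_force: [0.2, 0.4, 0.1]
finger_gap: -0.1
gripper_force: 0.0
```

Run:
```python
from h import *
from bench import robot,get_image,nets
s=robot.observe();print(s["eef_pos"],s["contact_force"],s["wrist_torque"])
import cv2
d=get_image("scene");g=cv2.cvtColor(d["image"],6)
d0=cv2.cvtColor(cv2.imread("pics/scene0.png"),6)
for nm,G in(("start",d0),("now",g)):
    print(nm,end=" ")
    for t in np.arange(-.8,1.5,.1):
        P=np.array([[*pol(r,t),162] for r in(45,55,65,72)]);q=np.round(proj(d,P)).astype(int)
        print(f"{t:.1f}:{int(np.mean(G[q[:,1],q[:,0]]))}",end=" ")
    print()
```

```text
[562.29571956 -23.930145   138.50304538] [0.22556396 0.38644629 0.10765889] [-0.0081665  -0.00704065  0.00816099]
start -0.8:140 -0.7:136 -0.6:122 -0.5:114 -0.4:99 -0.3:102 -0.2:114 -0.1:135 -0.0:137 0.1:147 0.2:148 0.3:153 0.4:154 0.5:153 0.6:157 0.7:157 0.8:153 0.9:151 1.0:141 1.1:146 1.2:104 1.3:76 1.4:75 
now -0.8:99 -0.7:99 -0.6:103 -0.5:123 -0.4:151 -0.3:157 -0.2:157 -0.1:162 -0.0:136 0.1:142 0.2:155 0.3:164 0.4:166 0.5:97 0.6:80 0.7:102 0.8:165 0.9:162 1.0:152 1.1:157 1.2:151 1.3:148 1.4:147
```

View picture.

Run:
```python
from h import *
from bench import robot,get_image
import cv2
s=robot.observe();d=get_image("scene");im=d["image"].copy()
x0,y0=220,130
c=cv2.resize(im[y0:y0+150,x0:x0+200],None,fx=4,fy=4,interpolation=2)
for z,col in((0,(0,0,255)),(30,(0,255,0))):
    q=(proj(d,s["eef_pos"]+[0,0,z])[0]-[x0,y0])*4+1.5;cv2.circle(c,tuple(int(v) for v in q),4,col,1);print(z,q)
cv2.imwrite("pics/last.png",c)
```

```text
0 [290.19566588 388.95487668]
30 [289.22614743 342.73030101]
```

View pics/last.png

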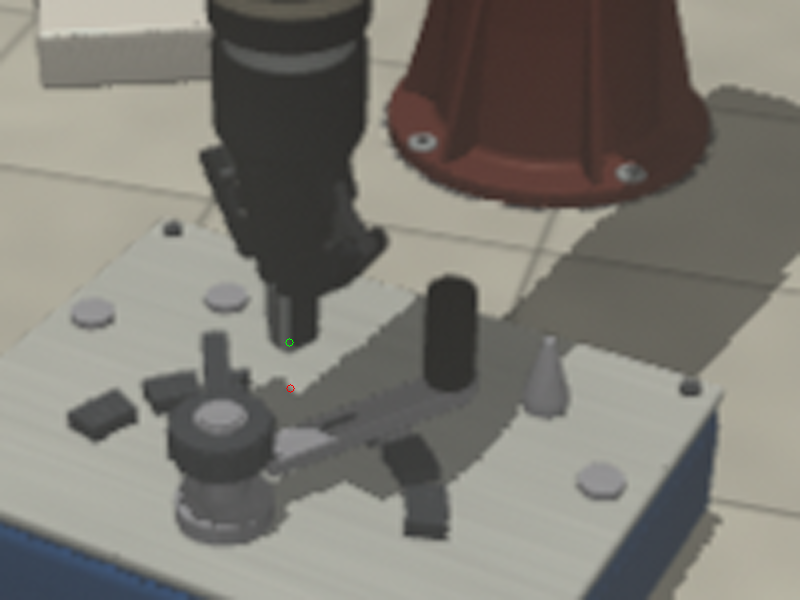

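The picture shows the real fingertips (289,347) about 27 mm higher than the reported TCP (red mark), and the lug is untouched. I redo the push about 25 mm lower.

Run:
```python
from h import *
from bench import robot
s=robot.observe();print(s["eef_pos"])
colrows(s,[-.25,-.1,.04,.18,.32,.46,.57,.57],d=34,r=56,z=155)
```

```text
[562.06582786 -24.2476781  138.17999072]
[[-0.055, -0.092, -0.083], [-0.003, 0.004, -0.086], 0]
[[-0.089, -0.128, -0.083], [-0.003, 0.004, -0.182], 0]
[[-0.125, -0.156, -0.083], [-0.003, 0.004, -0.271], 0]
[[-0.165, -0.18, -0.082], [-0.004, 0.003, -0.36], 0]
[[-0.207, -0.197, -0.082], [-0.004, 0.003, -0.449], 0]
[[-0.251, -0.208, -0.082], [-0.004, 0.003, -0.538], 0]
[[-0.287, -0.213, -0.081], [-0.004, 0.003, -0.608], 0]
[[-0.287, -0.213, -0.081], [-0.004, 0.003, -0.608], 0]
```

Call:
{"fn": "step_arm", "kwargs": {"series": [[[-0.03,-0.03,-0.083],[0,0,0],0],[[-0.055,-0.092,-0.083],[0,0,-0.086],0],[[-0.089,-0.128,-0.083],[0,0,-0.182],0],[[-0.125,-0.156,-0.083],[0,0,-0.271],0],[[-0.165,-0.18,-0.083],[0,0,-0.36],0],[[-0.207,-0.197,-0.083],[0,0,-0.449],0],[[-0.251,-0.208,-0.083],[0,0,-0.538],0],[[-0.287,-0.213,-0.083],[0,0,-0.608],0],[[-0.287,-0.213,-0.083],[0,0,-0.608],0],[[-0.287,-0.213,-0.083],[0,0,-0.608],0]]}}

```text
t: 13.15
eef_pos: [584.4, -91.7, 154.7]
tcp_rot: [0.001, -0.172, 0.985, -0.003]
contact_force: [-0.1, -0.6, -0.7]
finger_gap: 0.3
gripper_force: 0.0
```

Call:
{"fn": "step_arm", "kwargs": {"series": [[[0,0,0.1],[0,0,0],0],[[0,0,0.185],[0,0,0],0],[[0,0,0.185],[0,0,0],0],[[0,0,0.185],[0,0,0],0]]}}

```text
t: 13.55
eef_pos: [584.3, -91.5, 118.0]
tcp_rot: [0.0, -0.173, 0.985, -0.003]
contact_force: [-0.2, 0.1, -0.8]
finger_gap: 0.2
gripper_force: 0.0
```

Run:
```python
from h import *
from bench import robot
s=robot.observe();print(s["eef_pos"],s["contact_force"],s["wrist_torque"])
colrows(s,[.57,.5,.4,.29,.18,.07,-.04,-.15,-.26,-.35,-.4],d=22,r=56,z=118)
```

```text
[584.26427813 -91.52491465 117.97310373] [-0.17471767  0.05614535 -0.79223548] [-0.00320101  0.06589033  0.03393944]
[[-0.004, 0.057, -0.001], [-0.004, -0.0, -0.003], 0]
[[0.003, 0.077, -0.001], [-0.004, -0.0, 0.042], 0]
[[0.011, 0.106, -0.001], [-0.004, 0.0, 0.105], 0]
[[0.016, 0.139, -0.001], [-0.004, 0.0, 0.175], 0]
[[0.018, 0.172, -0.001], [-0.004, 0.001, 0.245], 0]
[[0.015, 0.205, -0.001], [-0.004, 0.001, 0.315], 0]
[[0.01, 0.238, -0.002], [-0.004, 0.001, 0.385], 0]
[[0.0, 0.269, -0.002], [-0.004, 0.001, 0.456], 0]
[[-0.012, 0.3, -0.002], [-0.004, 0.002, 0.526], 0]
[[-0.025, 0.324, -0.002], [-0.004, 0.002, 0.583], 0]
[[-0.033, 0.336, -0.002], [-0.004, 0.002, 0.615], 0]
```

Call:
{"fn": "step_arm", "kwargs": {"series": [[[-0.002,0.03,0],[0,0,0],0],[[-0.004,0.057,0],[0,0,0],0],[[0.003,0.077,0],[0,0,0.042],0],[[0.011,0.106,0],[0,0,0.105],0],[[0.016,0.139,0],[0,0,0.175],0],[[0.018,0.172,0],[0,0,0.245],0]]}}

```text
t: 14.15
eef_pos: [570.2, -61.1, 118.7]
tcp_rot: [0.002, 0.021, 1.0, -0.004]
contact_force: [3.6, -4.4, 0.5]
finger_gap: -0.6
gripper_force: 1.9
```

```bash
cat >> h.py <<'E'
def luglook(d):
    import cv2
    G=cv2.cvtColor(d["image"],6)
    for t in np.arange(-.9,.9,.1):
        P=np.array([[*pol(r,t),162] for r in(45,55,65,72)]);q=np.round(proj(d,P)).astype(int)
        print(f"{t:.1f}:{int(np.mean(G[q[:,1],q[:,0]]))}",end=" ")
    print()
E
python3 - <<'E'
from h import *
from bench import robot,get_image
s=robot.observe();print(s["eef_pos"],s["contact_force"],s["wrist_torque"])
luglook(get_image("scene"))
colrows(s,[.18,.07,-.04,-.15,-.26,-.35,-.4,-.45,-.48,-.5],d=22,r=56,z=118)
E
```

```text
[570.18076241 -61.05664099 118.65863138] [ 3.55602328 -4.44082866  0.46567682] [-0.76772014 -0.60131003  0.04552119]
-0.9:97 -0.8:100 -0.7:99 -0.6:99 -0.5:99 -0.4:99 -0.3:98 -0.2:88 -0.1:87 -0.0:85 0.1:60 0.2:61 0.3:83 0.4:52 0.5:76 0.6:72 0.7:87 0.8:139 
[[0.005, 0.003, 0.003], [-0.005, 0.003, -0.002], 0]
[[0.015, 0.035, 0.003], [-0.005, 0.003, 0.068], 0]
[[0.022, 0.067, 0.003], [-0.005, 0.004, 0.138], 0]
[[0.026, 0.1, 0.002], [-0.005, 0.004, 0.208], 0]
[[0.026, 0.133, 0.002], [-0.004, 0.004, 0.278], 0]
[[0.023, 0.16, 0.002], [-0.004, 0.004, 0.335], 0]
[[0.02, 0.175, 0.002], [-0.004, 0.005, 0.367], 0]
[[0.017, 0.189, 0.002], [-0.004, 0.005, 0.399], 0]
[[0.014, 0.198, 0.002], [-0.004, 0.005, 0.418], 0]
[[0.013, 0.204, 0.002], [-0.004, 0.005, 0.431], 0]
```

Contact at about 5.7 N, so the lug is moving. I continue.

Call:
{"fn": "step_arm", "kwargs": {"series": [[[0.015,0.035,0],[0,0,0.068],0],[[0.022,0.067,0],[0,0,0.138],0],[[0.026,0.1,0],[0,0,0.208],0],[[0.026,0.133,0],[0,0,0.278],0],[[0.023,0.16,0],[0,0,0.335],0],[[0.023,0.16,0],[0,0,0.335],0]]}}

```text
t: 14.8
eef_pos: [566.3, -28.2, 118.0]
tcp_rot: [0.003, 0.277, 0.961, -0.003]
contact_force: [-0.0, -0.4, 0.0]
finger_gap: -0.1
gripper_force: 0.2
```

Run:
```python
from h import *
from bench import robot
s=robot.observe();print(s["eef_pos"],s["contact_force"],s["wrist_torque"])
colrows(s,[-.35,-.4,-.45,-.5,-.55,-.6],d=22,r=56,z=118)
```

```text
[566.33990274 -28.21578579 118.00806072] [-0.01624683 -0.40068227  0.03087449] [-0.10217326 -0.01494435  0.00242197]
[[-0.005, -0.001, 0.0], [-0.003, 0.004, 0.004], 0]
[[0.001, 0.013, -0.0], [-0.003, 0.004, 0.036], 0]
[[0.005, 0.027, -0.0], [-0.002, 0.004, 0.068], 0]
[[0.008, 0.042, -0.0], [-0.002, 0.004, 0.1], 0]
[[0.011, 0.056, -0.0], [-0.002, 0.004, 0.131], 0]
[[0.013, 0.071, -0.0], [-0.002, 0.005, 0.163], 0]
```

Call:
{"fn": "step_arm", "kwargs": {"series": [[[0.001,0.013,0],[0,0,0.036],0],[[0.003,0.02,0],[0,0,0.052],0],[[0.005,0.027,0],[0,0,0.068],0]]}}

```text
t: 15.1
eef_pos: [567.7, -23.5, 117.3]
tcp_rot: [0.002, 0.328, 0.945, -0.003]
contact_force: [-2.4, -1.6, 2.0]
finger_gap: -0.0
gripper_force: 1.9
```

Call:
{"fn": "step_arm", "kwargs": {"series": [[[0.002,0.007,0],[0,0,0.016],0],[[0.003,0.014,0],[0,0,0.03],0],[[0.003,0.014,0],[0,0,0.03],0]]}}

```text
t: 15.4
eef_pos: [569.2, -20.6, 117.0]
tcp_rot: [0.002, 0.351, 0.937, -0.003]
contact_force: [-2.6, -1.3, 1.4]
finger_gap: 0.2
gripper_force: 1.5
```

Call:
{"fn": "step_arm", "kwargs": {"series": [[[0.002,0.008,0],[0,0,0.016],0],[[0.004,0.016,0],[0,0,0.032],0],[[0.004,0.016,0],[0,0,0.032],0]]}}

```text
t: 15.7
eef_pos: [570.0, -18.4, 116.9]
tcp_rot: [0.002, 0.375, 0.927, -0.004]
contact_force: [-7.6, -5.2, 2.4]
finger_gap: -0.1
gripper_force: 4.5
```

Call:
{"fn": "step_arm", "kwargs": {"series": [[[0.002,0.008,0],[0,0,0],0],[[0.004,0.016,0],[0,0,0],0],[[0.004,0.016,0],[0,0,0],0]]}}

```text
t: 16.0
eef_pos: [570.4, -17.8, 116.9]
tcp_rot: [0.001, 0.375, 0.927, -0.006]
contact_force: [-15.1, -16.8, 5.8]
finger_gap: -0.3
gripper_force: 11.1
```

Call:
{"fn": "step_arm", "kwargs": {"series": [[[0,-0.06,0],[0,0,0],0],[[0,-0.06,0],[0,0,0],0],[[0,-0.06,-0.2],[0,0,0],0],[[0,-0.06,-0.4],[0,0,0],0],[[0,-0.06,-0.6],[0,0,0],0],[[0,-0.06,-0.8],[0,0,0],0],[[0.7,-0.06,-0.9],[0,0,0],0],[[0.7,-0.06,-0.9],[0,0,0],0],[[0.7,-0.06,-0.9],[0,0,0],0],[[0.7,-0.06,-0.9],[0,0,0],0]]}}

```text
t: 17.0
eef_pos: [461.2, 77.9, 298.6]
tcp_rot: [0.004, 0.372, 0.928, -0.001]
contact_force: [0.6, -0.8, 0.1]
finger_gap: -0.1
gripper_force: 0.0
```

Run:
```python
from h import *
from bench import robot,get_image,nets
import cv2
s=robot.observe();print(s["eef_pos"],s["contact_force"])
d=get_image("scene");luglook(d);G=cv2.cvtColor(d["image"],6)
# fine angle of lug top & arm/knob, gray level at fine angles
for z,r in((162,(50,60,70)),(132,(90,115)),(170,(140,))):
    print(z,[(round(float(t),2),int(np.mean([G[tuple(np.round(proj(d,[*pol(k,t),z])[0]).astype(int)[::-1])] for k in r]))) for t in np.arange(-.76,-.24,.04)])
for c in("scene","wrist"):
  for n in("lever_knob","collar_lug","stud"):
    r=nets.find_in(n,c)[:1];print(c,n,r)
x=d["image"][215:255,262:330]
print("\n".join("".join("#" if v<70 else "+" if v<95 else "-" if v<125 else "." for v in row) for row in cv2.cvtColor(x,6)))
```

```text
[461.2291031   77.85576333 298.58181491] [ 0.58550917 -0.77863913  0.05063668]
-0.9:81 -0.8:74 -0.7:66 -0.6:75 -0.5:78 -0.4:135 -0.3:159 -0.2:160 -0.1:159 -0.0:160 0.1:160 0.2:152 0.3:157 0.4:159 0.5:158 0.6:162 0.7:161 0.8:158 
162 [(-0.76, 62), (-0.72, 63), (-0.68, 65), (-0.64, 70), (-0.6, 77), (-0.56, 79), (-0.52, 79), (-0.48, 80), (-0.44, 102), (-0.4, 134), (-0.36, 145), (-0.32, 159), (-0.28, 159)]
132 [(-0.76, 90), (-0.72, 89), (-0.68, 90), (-0.64, 101), (-0.6, 128), (-0.56, 139), (-0.52, 139), (-0.48, 139), (-0.44, 145), (-0.4, 153), (-0.36, 111), (-0.32, 110), (-0.28, 111)]
170 [(-0.76, 157), (-0.72, 124), (-0.68, 73), (-0.64, 54), (-0.6, 54), (-0.56, 53), (-0.52, 54), (-0.48, 54), (-0.44, 53), (-0.4, 54), (-0.36, 106), (-0.32, 161), (-0.28, 158)]
scene lever_knob [{'extent': [287.9, 200.4, 339.2, 249.6], 'conf': 0.6}]
scene collar_lug [{'extent': [259.6, 223.9, 308.1, 250.5], 'conf': 0.9}]
scene stud [{'extent': [351.0, 210.8, 362.5, 234.7], 'conf': 0.74}]
wrist lever_knob [{'extent': [346.2, 129.2, 637.1, 276.6], 'conf': 0.66}]
wrist collar_lug [{'extent': [251.0, 117.6, 379
[... 2154 characters left out ...]
++++++++-.
.-########################+++++++++------------------+###++++++++++.
..+######################+++++++-----------------------+#++++++++++-
..-###################++-+++++-----------------------..-##+++++####+
...--#################+---+----------------------.......+##########+
....-++#############+++--...-------------------..........+#########+
...-+++++#######++++++++--------------------.............-######++--
...-++++++++++++++++++++++----------------................+++++++++-
...-+++++++++++++++++++++++-------------...................-++++++++
...-+++++++++++++++++++++++---------.......................-++++++++
...-+++++++++++++++++++++++--------........................-++++++++
```

```bash
python3 -c "
from bench import robot
print(robot.finish_job())"
```

```text
the job is handed in; nothing more can be done
None
```

I handed the job in at about 17 s: the lever is down in the inner notch beside the stud, the lock collar was pushed clockwise until it stopped (about 22 N), its lug over the arm, and the bench tools, rack and jar were not touched; the interface gave no verdict.

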